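Refit a spray can's nozzle and snap its cap home

TASK

Push the clean yellow spray nozzle fully down onto the bare valve stem of the blue spray can and let go of it, then put the blue cap over it and press straight down until it clicks home on the can. Do not ease off at the click: the job finishes while you are still holding the cap and pressing it down about as hard as it took to make it click. Leave the can in its rack and everything else where it is.

Things in the scene. Friction and masses are not known exactly. Their poses are not given: they have to be found in the camera images.
- can_rack: Fixed grey steel rack, 86 mm (its x) by 345 mm (its y), 86 mm high at its two ends. Three 56 mm round pockets in a row along its y, 105 mm apart, the middle one at its centre; the cans stand in them on its floor, 4 mm above the bench. The deck with the holes is 70 mm above the bench. Origin: centre of its underside.
- blue_can: Uncapped spray can with blue band, 53 mm across, about 300 g, loose in one of the rack's pockets (1.5 mm play all round; it cannot fall over). Origin: centre of its underside, z up the can. The body ends in a narrow flat ledge 150 mm up; above it a 41 mm neck with a white snap ring, then a dome narrowing to a flat 33 mm valve cup 172 mm up.
- valve_seat (a point): Centre of the flat valve cup, on the blue can's axis, 172 mm above its underside, z up. From here the white valve stem stands up: 4.5 mm thick, 10 mm tall, rounded tip; it does not give. The nozzle's underside rests here when fully on.
- cap_seat (a point): Point on the blue can's axis at the ledge, 150 mm above its underside; the cap's open rim rests at this height when home. The snap ring's four sprung catches stand out to 48 mm across, 7 mm above this point; their sloping upper flanks start 12.5 mm above it.
- yellow_nozzle: Yellow spray nozzle, a round button 18 mm across, 24 mm tall, 10 g, standing upright (socket down) in one of three places in the tray. Origin: centre of its underside, z up. Socket in the underside: 13 mm wide at the mouth, narrowing within 3 mm to a 6.8 mm bore, 12.5 mm deep. Which way its small spray hole faces does not matter.
- cap_top (a point): Centre of the blue cap's closed top, 53 mm above its open rim. Pressed down on the can's axis, the lip meets the catches with the rim about 10 mm above its seat; the push needed rises to roughly 9 to 14 N, then drops suddenly to nothing with the rim 4 to 5 mm above the seat as the lip passes under the catches. Then the rim meets the solid ledge.
- blue_cap: Blue plastic cap, 51 mm across, 53 mm tall, about 20 g, standing open end down on the bench. Origin: centre of its open rim, z towards its closed top. Hollow, 50 mm deep, with an inner lip 44 mm across and 2.5 mm high at the open rim. Home on the can it has about 2 mm of up-and-down play and clears the fitted nozzle by about 4 mm.
- nozzle_tray: Fixed shallow grey tray, 100 mm (its x) by 220 mm (its y), floor 3 mm thick, rim 8 mm high. The three nozzles stand in it in a row along its y, about 68 mm apart. Origin: centre of its underside.
- white_nozzle: White nozzle of the same size, not needed. Leave it standing.
- black_nozzle: Black nozzle of the same size, not needed. Leave it standing.
- red_can: Red spray can with its red cap on, same size (203 mm tall over the cap), in another pocket of the rack. Leave it.
- green_can: Green spray can with its green cap on, same size (203 mm tall over the cap), in another pocket of the rack. Leave it.
- orange_cap: Orange cap of the same size as the blue one, standing open end down on the bench. Not needed, leave it.
- tape_roll: Blue roll of masking tape lying flat, 104 mm across, 24 mm high. Leave it.
- brush: Paint brush lying on the bench, about 200 mm long. Leave it.
- paint_tin: Closed paint tin with an orange band, 111 mm across, 122 mm high. Leave it.
There are look-alikes about, which are no part of the job. Of the things like the blue_cap, leave any that is green; of the rest the smaller one is meant.

How it is judged:
On the way, in this order (a step that is already met when the one before it is completed fails the run):
1. the yellow nozzle sits fully down on the blue can's valve stem, let go (z of yellow_nozzle in the frame of valve_seat between -0.003 and 0.002 m and horizontal distance between yellow_nozzle and valve_seat below 0.003 m and angle between the z axis of yellow_nozzle and the z axis of blue_can, either way round below 0.12 rad and contact force between the fingers and yellow_nozzle below 0.05 N), for 0.2 s.
2. the blue cap has clicked home on the blue can (z of blue_cap in the frame of cap_seat between -0.003 and 0.002 m and horizontal distance between blue_cap and cap_seat below 0.003 m and angle between the z axis of blue_cap and the z axis of blue_can, either way round below 0.06 rad and angle between blue_cap's own z axis and vertical below 0.3 rad), for 0.1 s.
At the end, for the whole second after the job is handed in: Blue cap home on the blue can (rim within 1.5 mm of its seat, 3 mm of the axis, 0.06 rad), yellow nozzle fully on the stem beneath (2 mm), can standing in its rack pocket, and the gripper still bearing on the cap, pressing it onto the can with over 7 N through the last second (z of blue_cap in the frame of cap_seat between -0.003 and 0.0015 m and horizontal distance between blue_cap and cap_seat below 0.003 m and angle between the z axis of blue_cap and the z axis of blue_can, either way round below 0.06 rad and angle between blue_cap's own z axis and vertical below 0.3 rad and z of yellow_nozzle in the frame of valve_seat between -0.003 and 0.002 m and horizontal distance between yellow_nozzle and valve_seat below 0.003 m and angle between the z axis of yellow_nozzle and the z axis of blue_can, either way round below 0.12 rad and distance between blue_can and can_rack below 0.115 m and z of blue_can in the frame of can_rack below 0.008 m and angle between blue_can's own z axis and vertical below 0.08 rad and contact force between blue_cap and blue_can above 7 N and contact force between the fingers and blue_cap above 3 N and linear speed of blue_cap below 0.02 m/s); the arm keeps its last pose, push and grip.
It fails at once if another can, nozzle, cap or bench item is moved more than 30 mm (distance of any of red_can, green_can, white_nozzle, black_nozzle, orange_cap, tape_roll, brush, paint_tin from where it was at the start of the episode above 0.03 m).
It also fails if it takes over 70 s, if anything falls off the work surface, if the arm or the gripper's body presses on something with over 40 N, if the wrist force passes 120 N, or if a joint passes its speed limit or range.

ROBOT

A 7-joint arm with a two-finger parallel gripper is mounted at the origin on the work surface. World frame = base frame: x ahead of the robot, y to its left, z up, the work surface at z = 0. Lengths are in m, angles in rad, forces in N, time in s.
With the tool pointing down it reaches from about 0.425 to 0.925 m from the base axis. Payload 6.8 kg.
Tool frame: the origin (TCP) lies between the finger pads; the fingertips stand 8 mm ahead of it and the grasp point (between the pads) lies 11 mm behind it; z points along the fingers, y is the line along which they close (so a half turn about z gives the same grasp; the last joint's range is limited). The gripper opens to 88 mm and grips with 3 to 60 N. Pads are 20 mm wide; open, the fingers measure 115 mm over their backs; the gripper's body (75 mm by 178 mm) begins 61 mm behind the grasp point.
Start: joints at [-1.352, 0.477, 0.022, 1.555, -0.011, 1.109, -0.083], TCP at [0.217, 0.639, 0.231] pointing down, gripper open.
Joint ranges: [-2.96, 2.96], [-0.34, 2.1], [-1.41, 1.46], [0.24, 2.44], [-1.37, 4.51], [0.17, 1.92], [-2.96, 2.96]. Speed limits (rad/s): [2.39, 2.39, 3.14, 3.14, 3.14, 3.14, 3.14].

INTERFACE

Orientations are given as a unit quaternion [w, x, y, z].
In Python, from workcell import r, cams gives the robot as it stands.
- The arm moves only by the tool jog_arm, never from a script. Its argument "targets" is a list of rows, each an object with "delta_pos": the shift along the tool's x, y, z in m, a list of three; "yaw": the turn about the tool's z in degrees; "hand": the gripper's target within -1 to 1 (fully open at 1, half-way at 0, shut at -1). A call has 1 to 8 rows; each row shifts and turns the commanded pose from where the row before left it, along the tool's axes as they then stand; what a row does not reach is not made up. A row lasts 1/10 s, in which the tool goes at most 50 mm and 8.59 degrees, less where a joint would pass 70% of its speed; a pose out of reach is approached as far as the arm can. A call with a gripper value outside its range is refused whole. The fingers move at their own pace and stop on an object; "grip_force" is the grip in N (left out, the last holds). Time passes only in rows, so rows that do not move let the fingers close. It gives the time, the measured TCP pose, the force, the opening and the grip force at its end, in the units of the state.
- r.get_obs(): the state, without advancing time (a new reading comes with each control period).
- cams.capture(name): name is "side" or "top"; returns the picture (384x512x3 uint8, red, green, blue); there is no depth.
- cams.calibration(name): a dict with "vertical_fov" (degrees; the focal length in pixels is half the picture's height over the tangent of half this angle, whatever the lens; pixels are square), "cx", "cy" (the principal point, pixels), "R" (3x3) and "t" (3): a world point X has camera coordinates R X + t. Camera axes: x right, y down, z forward; pixel columns grow to the right and rows downward; lengths in m; the calibration is good to about 2 mm. A picture is of the moment at which its call begins. calibration takes no time and is no camera call.
- r.close_job(): hands the job in; it is judged then, once.
The state is a dict: "time_s": time; "q": joint angles; "dq": joint speeds; "joint_torque": joint torques, N m; "tcp_pos": TCP position; "tool_rot": TCP orientation; "ft_force": force on the tool from outside, world axes, zero at the start; "wrist_torque": the same for the moment, N m; "width": opening from 0.0 (shut) to 1.0 (fully open); "gripper_force": force on a finger pad.
Only numpy, scipy, OpenCV 4.12 (cv2) and the standard library are available. Lean on these libraries where they do the work, as an engineer would, in place of code of your own. Each camera call takes 0.05 s, during which the arm holds its last target. There are 200 camera calls.

## Working session

There is one attempt and no reset: what is moved stays moved. The work goes in short steps, Python scripts to look and compute and a tool call to move; the robot and the scene stay as the last step left them, time stands still between calls to the robot, and variables do not carry over. Pictures are saved under pics/ and viewed, at most 10 in all, crops included, and the job is handed in when it is done.

Besides the shell and the picture viewer there is one more tool, called by a JSON object that holds its "op" and its "data". jog_arm: Moves the arm, as the interface text tells. Its arguments: {"type":"object","properties":{"targets":{"type":"array","items":{"type":"object","properties":{"delta_pos":{"type":"array","items":{"type":"number"}},"yaw":{"type":"number"},"hand":{"type":"number"}}}},"grip_force":{"type":"number"}},"required":["targets"]}

```bash
mkdir -p pics; python3 - <<'E'
from workcell import r,cams
import cv2,numpy as np
for n in("side","top"):
    im=cams.capture(n); cv2.imwrite(f"pics/{n}0.png",im[:,:,::-1])
    c=cams.calibration(n); print(n,c)
o=r.get_obs(); print({k:np.round(v,4).tolist() for k,v in o.items()})
a=cv2.imread("pics/side0.png");b=cv2.imread("pics/top0.png")
cv2.imwrite("pics/side0b.png",cv2.resize(a,(800,600)));cv2.imwrite("pics/top0b.png",cv2.resize(b,(800,600)))
E
```

```text
side {'vertical_fov': 56.735848904387545, 'cx': 253.6491664445606, 'cy': 196.3699024327276, 'R': array([[ 0.94662979, -0.32190677, -0.01637277],
       [-0.19761323, -0.53949131, -0.81847305],
       [ 0.25463905,  0.77802645, -0.57431158]]), 't': array([-0.56674336,  0.2294486 ,  0.82259543])}
top {'vertical_fov': 55.04181897489396, 'cx': 256.2355774407407, 'cy': 189.8890010066679, 'R': array([[-0.00603642, -0.99993047,  0.01013032],
       [-0.997189  ,  0.00526265, -0.0747423 ],
       [ 0.0746838 , -0.01055302, -0.99715143]]), 't': array([-0.01207856,  0.60592932,  1.03870672])}
{'time_s': 0.1, 'q': [-1.3521, 0.4777, 0.0224, 1.5563, -0.0115, 1.1093, -0.0831], 'dq': [-0.0008, -0.0016, 0.0004, -0.003, -0.0014, -0.0005, 0.0021], 'joint_torque': [0.0047, -58.4095, 1.5405, -27.3316, -0.0542, 0.0132, 0.0001], 'tcp_pos': [0.2165, 0.6388, 0.2298], 'tool_rot': [-0.0001, 0.1627, 0.9867, -0.0008], 'ft_force': [0.0636, -0.0647, 0.3771], 'wrist_torque': [-0.0372, 0.0457, 0.0533], 'gripper_force': 0.0, 'width': 1.004}
```

View pics/side0b.png

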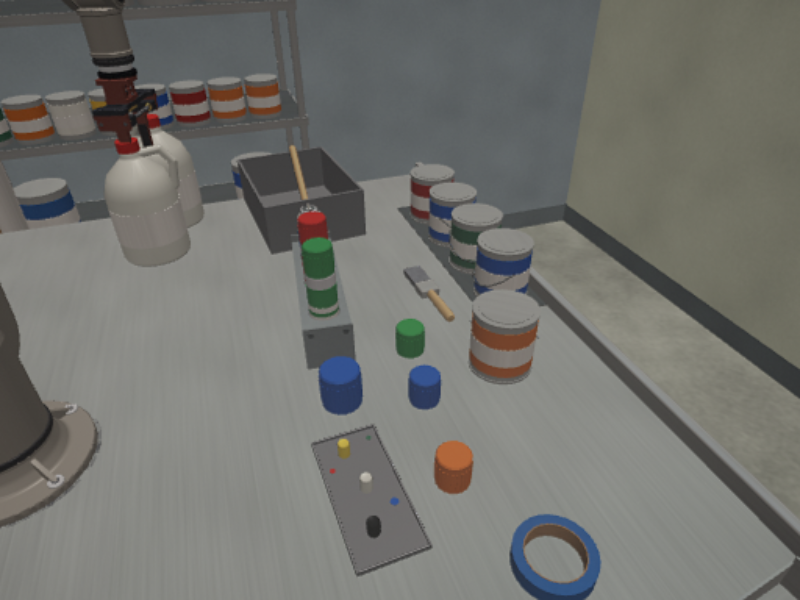

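View pics/top0b.png

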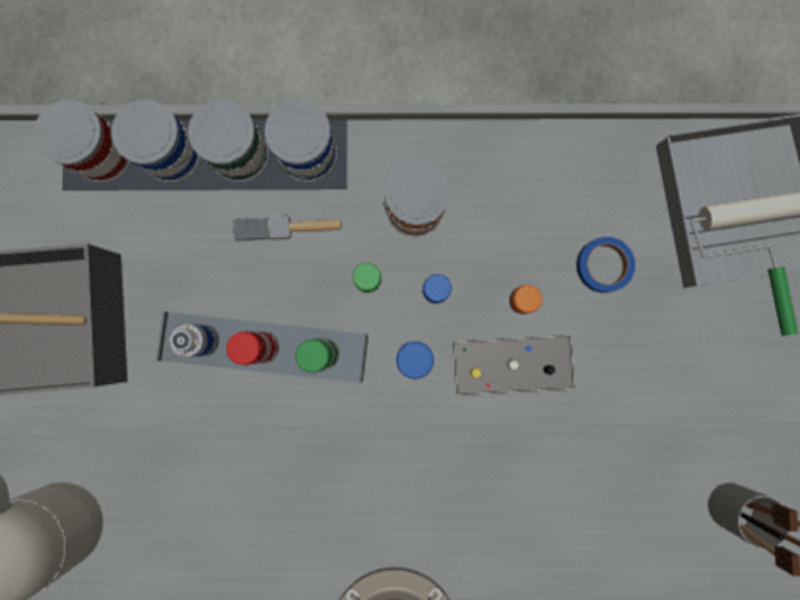

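```bash
python3 - <<'E'
import cv2,numpy as np
b=cv2.imread("pics/top0.png");a=cv2.imread("pics/side0.png")
p=cv2.resize(b[195:260,95:155],(480,520),interpolation=3)  # can, x8
q=cv2.resize(b[170:260,255:375],(720,540),interpolation=3) # x6
cv2.imwrite("pics/t1.png",np.hstack([cv2.resize(b[195:260,95:165],(490,455),interpolation=3)]))
# two in one: can left 6x, tray/caps right
A=cv2.resize(b[200:240,100:145],(360,320),interpolation=3) #x8
B=cv2.resize(b[210:260,285:340],(440,400),interpolation=3) #x8
C=np.zeros((400,800,3),np.uint8);C[:320,:360]=A;C[:,360:]=B
cv2.imwrite("pics/t2.png",C)
E
cat > h.py <<'E'
import numpy as np,cv2
from workcell import r,cams
def ray(n,u,v):
    c=cams.calibration(n);f=192/np.tan(np.radians(c["vertical_fov"]/2))
    R=np.array(c["R"]);t=np.array(c["t"])
    return -R.T@t, R.T@np.array([(u-c["cx"])/f,(v-c["cy"])/f,1])
def onz(n,u,v,z):
    o,d=ray(n,u,v);return o+d*(z-o[2])/d[2]
def proj(n,X):
    c=cams.calibration(n);f=192/np.tan(np.radians(c["vertical_fov"]/2))
    p=np.array(c["R"])@np.array(X)+c["t"];return f*p[0]/p[2]+c["cx"],f*p[1]/p[2]+c["cy"]
E
```

```text
(no output)
```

View pics/t2.png

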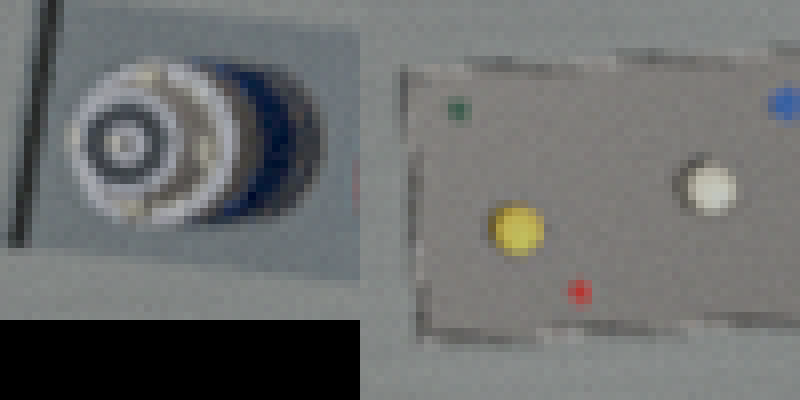

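```bash
python3 - <<'E'
from h import *
P=lambda s,X:print(s,np.round(X,4))
P("cup",onz("top",115.4,217.4,.176));P("ledge",onz("top",118.8,217.4,.154));P("yel",onz("top",304.4,238.3,.027))
for n,z in(("top",.053),("side",.053)):
    b=cv2.imread(f"pics/{n}0.png");hsv=cv2.cvtColor(b,cv2.COLOR_BGR2HSV)
    for nm,lo,hi,zz in(("blue",(100,120,50),(125,255,255),.053),("red",(0,150,60),(8,255,255),.207),("green",(55,100,50),(75,255,255),.053),("yel",(22,110,90),(32,255,255),.027)):
        m=cv2.inRange(hsv,lo,hi);k,l,s,c=cv2.connectedComponentsWithStats(m)
        for i in range(1,k):
            if s[i][4]>20: print(n,nm,s[i],c[i].round(1),onz(n,*c[i],zz).round(4))
for n,X in(("side",onz("top",115.4,217.4,.186)),("side",onz("top",304.4,238.3,.027))): print(proj(n,X))
E
```

```text
cup [0.5289 0.3302 0.176 ]
ledge [0.5289 0.3299 0.154 ]
yel [ 0.4667 -0.1516  0.027 ]
top blue [ 90  77  29  32 115] [108.4  97.8] [0.868  0.4031 0.053 ]
top blue [180  88  32  20  73] [198.5 101.9] [0.8553 0.1477 0.053 ]
top blue [370 152  36  35 397] [386.4 169.2] [ 0.6602 -0.3826  0.053 ]
top blue [271 176  18  18 248] [279.1 184.3] [ 0.6189 -0.0795  0.053 ]
top blue [129 209   8  11  33] [133.1 213.9] [0.5386 0.3269 0.053 ]
top blue [254 219  23  23 429] [265.1 230. ] [ 0.4917 -0.0392  0.053 ]
top red [145 212  25  21 393] [156.8 222.3] [0.5166 0.2212 0.207 ]
top green [226 169  17  18 245] [234.2 177.2] [0.6397 0.0463 0.053 ]
top green [493 171  17  43 404] [501.  192.4] [ 0.5928 -0.7044  0.053 ]
top green [189 217  23  21 374] [200.1 227.2] [0.5005 0.1411 0.053 ]
top yel [301 236   7   5  29] [304. 238.] [ 0.4676 -0.1505  0.027 ]
side blue [100  60   8   8  45] [103.5  63.6] [0.2093 1.848  0.053 ]
side blue [102  74   9   6  32] [105.9  76.7] [0.2248 1.5407 0.053 ]
side blue [149 110   5   9  25] [151.5 114.2] [0.4169 0.8659 0.053 ]
side blue [ 13 122  34  18 297] [ 30.8 132.9]
[... 562 characters left out ...]
75. ] [0.3342 0.9612 0.207 ]
side red [94 73  8  9 59] [97.4 76.9] [0.228  0.9748 0.207 ]
side red [ 73  88  16  10 111] [81.2 93.2] [0.1736 0.7739 0.207 ]
side red [267 118   8   8  34] [270.9 121.6] [0.7492 0.2661 0.207 ]
side red [191 136  19  20 281] [199.4 144.3] [0.5092 0.1917 0.207 ]
side green [193 152  21  26 433] [203.4 164.4] [0.5386 0.3476 0.053 ]
side green [197 182  19  15 181] [206.5 189.9] [0.5148 0.1927 0.053 ]
side green [254 204  17  24 336] [262.5 215.4] [0.631  0.0177 0.053 ]
side yel [216 281   8  12  83] [219.7 286.5] [ 0.4636 -0.1613  0.027 ]
(np.float64(197.54236751346352), np.float64(130.8738904767459))
(np.float64(219.95366254165444), np.float64(283.0371976770169))
```

{"op": "jog_arm", "data": {"targets": [{"delta_pos": [0, 0, -0.04], "yaw": -6.23, "hand": 1}, {"delta_pos": [0, 0, -0.04], "yaw": -6.23, "hand": 1}, {"delta_pos": [0, 0, -0.02], "yaw": -6.24, "hand": 0}, {"delta_pos": [-0.035, -0.035, 0], "yaw": 0, "hand": -0.09}, {"delta_pos": [-0.035, -0.035, 0], "yaw": 0, "hand": -0.09}, {"delta_pos": [-0.035, -0.035, 0], "yaw": 0, "hand": -0.09}, {"delta_pos": [-0.035, -0.035, 0], "yaw": 0, "hand": -0.09}, {"delta_pos": [-0.035, -0.035, 0], "yaw": 0, "hand": -0.09}], "grip_force": 20}}

```text
time_s: 0.9
tcp_pos: [0.3926, 0.4624, 0.3303]
tool_rot: [-0.0, 0.0, 1.0, -0.0]
ft_force: [0.3, 0.7, -0.1]
width: 0.495
gripper_force: 0.0
```

{"op": "jog_arm", "data": {"targets": [{"delta_pos": [-0.025, -0.04, 0], "yaw": 0, "hand": -0.09}, {"delta_pos": [-0.025, -0.04, 0], "yaw": 0, "hand": -0.09}, {"delta_pos": [-0.024, -0.04, 0], "yaw": 0, "hand": -0.09}, {"delta_pos": [0, -0.049, 0], "yaw": 0, "hand": -0.09}, {"delta_pos": [0, -0.049, 0], "yaw": 0, "hand": -0.09}, {"delta_pos": [0, -0.049, 0], "yaw": 0, "hand": -0.09}, {"delta_pos": [0, -0.049, 0], "yaw": 0, "hand": -0.09}, {"delta_pos": [0, -0.049, 0], "yaw": 0, "hand": -0.09}]}}

```text
time_s: 1.7
tcp_pos: [0.4648, 0.0971, 0.3304]
tool_rot: [-0.0, 0.0, 1.0, 0.0]
ft_force: [1.5, -0.2, -0.0]
width: 0.457
gripper_force: 0.0
```

{"op": "jog_arm", "data": {"targets": [{"delta_pos": [0, -0.049, 0], "yaw": 0, "hand": -0.09}, {"delta_pos": [0, -0.049, 0], "yaw": 0, "hand": -0.09}, {"delta_pos": [0, -0.049, 0], "yaw": 0, "hand": -0.09}, {"delta_pos": [0, -0.049, 0.04], "yaw": 0, "hand": -0.09}, {"delta_pos": [0, -0.04, 0.04], "yaw": 0, "hand": -0.09}, {"delta_pos": [0, 0, 0.04], "yaw": 0, "hand": -0.09}, {"delta_pos": [0, 0, 0.04], "yaw": 0, "hand": -0.09}, {"delta_pos": [0, 0, 0.04], "yaw": 0, "hand": -0.09}]}}

```text
time_s: 2.5
tcp_pos: [0.465, -0.1222, 0.1422]
tool_rot: [0.0, 0.001, 1.0, -0.0]
ft_force: [1.5, 0.6, 0.4]
width: 0.453
gripper_force: 0.0
```

{"op": "jog_arm", "data": {"targets": [{"delta_pos": [0, -0.028, 0.04], "yaw": 0, "hand": -0.09}, {"delta_pos": [0, 0, 0], "yaw": 0, "hand": -0.09}, {"delta_pos": [0, 0, 0], "yaw": 0, "hand": -0.09}]}}

```text
time_s: 2.8
tcp_pos: [0.4645, -0.1503, 0.103]
tool_rot: [-0.001, 0.001, 1.0, -0.0]
ft_force: [0.5, -0.2, 0.4]
width: 0.456
gripper_force: 0.0
```

```bash
python3 - <<'E'
from h import *
o=r.get_obs();print(o["tcp_pos"].round(4) if hasattr(o["tcp_pos"],"round") else o["tcp_pos"])
p=np.array(o["tcp_pos"]);p[2]-=.008;print("tip",proj("side",p),proj("side",[.467,-.1515,.027]),proj("top",p))
a=cams.capture("side");b=cams.capture("top")
cv2.imwrite("pics/s3.png",np.hstack([cv2.resize(a[235:310,185:260],(400,400),interpolation=3),cv2.resize(b[200:275,265:340],(400,400),interpolation=3)])[:,:,::-1])
E
```

```text
[ 0.4645 -0.1503  0.103 ]
tip (np.float64(216.57076595777866), np.float64(261.52748867867535)) (np.float64(220.06002983276858), np.float64(282.95905630465484)) (np.float64(307.5017799409021), np.float64(240.58877884072356))
```

View pics/s3.png

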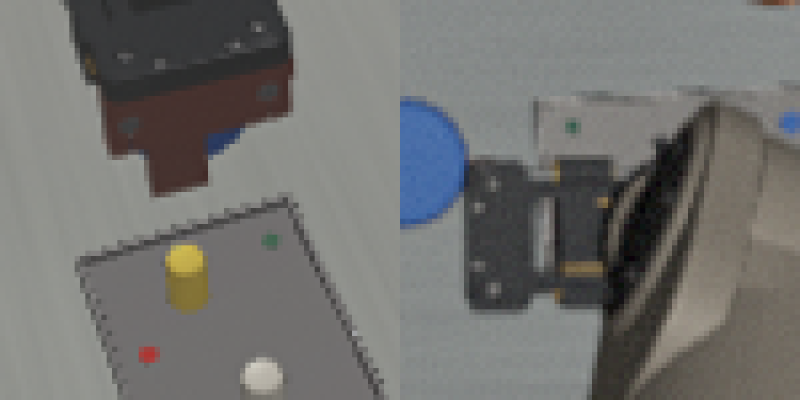

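{"op": "jog_arm", "data": {"targets": [{"delta_pos": [-0.003, -0.001, 0.03], "yaw": 0, "hand": -0.09}, {"delta_pos": [0, 0, 0.03], "yaw": 0, "hand": -0.09}, {"delta_pos": [0, 0, 0.02], "yaw": 0, "hand": -0.09}, {"delta_pos": [0, 0, 0.008], "yaw": 0, "hand": -0.09}, {"delta_pos": [0, 0, 0], "yaw": 0, "hand": -0.09}, {"delta_pos": [0, 0, 0], "yaw": 0, "hand": -0.09}]}}

```text
time_s: 3.5
tcp_pos: [0.4695, -0.1508, 0.017]
tool_rot: [0.001, -0.0, 1.0, -0.0]
ft_force: [-0.3, 0.2, -0.1]
width: 0.454
gripper_force: 0.0
```

```bash
python3 - <<'E'
from h import *
o=r.get_obs();print(o["tcp_pos"])
a=cams.capture("side");cv2.imwrite("pics/s4.png",cv2.resize(a[240:310,180:270],(720,560),interpolation=3)[:,:,::-1])
E
```

```text
[ 0.46949666 -0.15076129  0.01699941]
```

View pics/s4.png

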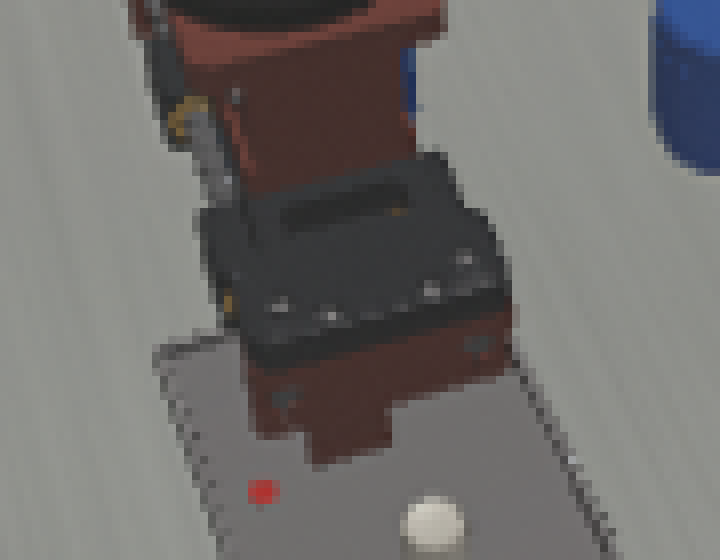

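{"op": "jog_arm", "data": {"targets": [{"delta_pos": [0.002, 0, 0.001], "yaw": 0, "hand": -0.09}, {"delta_pos": [0, 0, 0], "yaw": 0, "hand": -0.5}, {"delta_pos": [0, 0, 0], "yaw": 0, "hand": -1}, {"delta_pos": [0, 0, 0], "yaw": 0, "hand": -1}, {"delta_pos": [0, 0, 0], "yaw": 0, "hand": -1}, {"delta_pos": [0, 0, 0], "yaw": 0, "hand": -1}, {"delta_pos": [0, 0, 0], "yaw": 0, "hand": -1}, {"delta_pos": [0, 0, 0], "yaw": 0, "hand": -1}], "grip_force": 20}}

```text
time_s: 4.35
tcp_pos: [0.4665, -0.1509, 0.0148]
tool_rot: [0.0, 0.0, 1.0, 0.0]
ft_force: [-0.1, -0.5, 4.1]
width: 0.199
gripper_force: 20.0
```

{"op": "jog_arm", "data": {"targets": [{"delta_pos": [0, 0, -0.03], "yaw": 0, "hand": -1}, {"delta_pos": [0, 0, -0.045], "yaw": 0, "hand": -1}, {"delta_pos": [0, 0, -0.045], "yaw": 0, "hand": -1}, {"delta_pos": [0, 0, -0.045], "yaw": 0, "hand": -1}, {"delta_pos": [0, 0.02, -0.045], "yaw": 0, "hand": -1}, {"delta_pos": [-0.01, 0.02, -0.035], "yaw": 0, "hand": -1}, {"delta_pos": [-0.01, 0.045, -0.01], "yaw": 0, "hand": -1}, {"delta_pos": [-0.01, 0.045, 0], "yaw": 0, "hand": -1}]}}

```text
time_s: 5.15
tcp_pos: [0.4977, -0.0201, 0.272]
tool_rot: [0.002, 0.001, 1.0, 0.001]
ft_force: [1.7, 0.8, -0.6]
width: 0.202
gripper_force: 20.0
```

{"op": "jog_arm", "data": {"targets": [{"delta_pos": [-0.01, 0.045, 0], "yaw": 0, "hand": -1}, {"delta_pos": [-0.01, 0.045, 0], "yaw": 0, "hand": -1}, {"delta_pos": [-0.01, 0.045, 0], "yaw": 0, "hand": -1}, {"delta_pos": [-0.0025, 0.045, 0], "yaw": 0, "hand": -1}, {"delta_pos": [0, 0.045, 0], "yaw": 0, "hand": -1}, {"delta_pos": [0, 0.045, 0], "yaw": 0, "hand": -1}, {"delta_pos": [0, 0.045, 0], "yaw": 0, "hand": -1}, {"delta_pos": [0, 0.03, 0], "yaw": 0, "hand": -1}]}}

```text
time_s: 5.95
tcp_pos: [0.5278, 0.3279, 0.2689]
tool_rot: [-0.001, -0.001, 1.0, 0.0]
ft_force: [-0.1, -0.0, -1.3]
width: 0.199
gripper_force: 20.0
```

{"op": "jog_arm", "data": {"targets": [{"delta_pos": [0, 0, 0], "yaw": 0, "hand": -1}, {"delta_pos": [0, 0, 0], "yaw": 0, "hand": -1}, {"delta_pos": [0, 0, 0], "yaw": 0, "hand": -1}]}}

```text
time_s: 6.25
tcp_pos: [0.5294, 0.3222, 0.2695]
tool_rot: [-0.0, 0.001, 1.0, -0.001]
ft_force: [0.8, -0.7, -0.3]
width: 0.203
gripper_force: 20.0
```

{"op": "jog_arm", "data": {"targets": [{"delta_pos": [0, 0.007, 0.03], "yaw": 0, "hand": -1}, {"delta_pos": [0, 0, 0.025], "yaw": 0, "hand": -1}, {"delta_pos": [0, 0, 0], "yaw": 0, "hand": -1}, {"delta_pos": [0, 0, 0], "yaw": 0, "hand": -1}, {"delta_pos": [0, 0, 0], "yaw": 0, "hand": -1}]}}

```text
time_s: 6.75
tcp_pos: [0.5302, 0.3306, 0.2164]
tool_rot: [0.001, 0.001, 1.0, 0.001]
ft_force: [0.1, 0.5, 1.4]
width: 0.202
gripper_force: 20.0
```

```bash
python3 - <<'E'
from h import *
P=[]
a=cams.capture("side");b=cams.capture("top")
for i in range(3):
    P.append(np.array(r.get_obs()["tcp_pos"]));cams.capture("top")
print(np.round(P,4));p=np.mean(P,0)
print("noz under",proj("side",p-[0,0,.0118]),proj("side",p-[0,0,.0118-.024]),"stem tip",proj("side",[.529,.33,.186]),proj("side",[.529,.33,.176]))
cv2.imwrite("pics/s5.png",np.hstack([cv2.resize(a[95:155,170:230],(400,400),interpolation=3),cv2.resize(b[190:250,80:140],(400,400),interpolation=3)])[:,:,::-1])
E
```

```text
[[0.5299 0.331  0.2163]
 [0.5298 0.3312 0.2161]
 [0.5296 0.3312 0.2158]]
noz under (np.float64(196.90420138755593), np.float64(124.77263878143032)) (np.float64(196.05379608307788), np.float64(117.41906086040782)) stem tip (np.float64(197.36951883607787), np.float64(130.4220323555239)) (np.float64(197.71223944045977), np.float64(133.37719806364203))
```

View pics/s5.png

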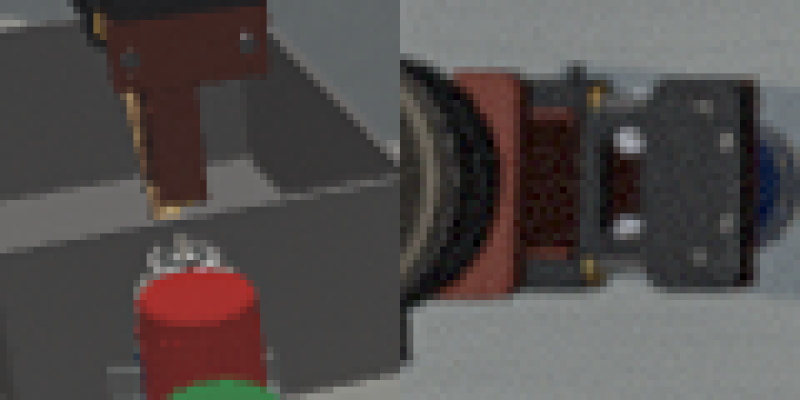

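{"op": "jog_arm", "data": {"targets": [{"delta_pos": [0, -0.001, 0.01], "yaw": 0, "hand": -1}, {"delta_pos": [0, 0, 0.006], "yaw": 0, "hand": -1}, {"delta_pos": [0, 0, 0.002], "yaw": 0, "hand": -1}, {"delta_pos": [0, 0, 0.001], "yaw": 0, "hand": -1}, {"delta_pos": [0, 0, 0], "yaw": 0, "hand": -1}, {"delta_pos": [0, 0, 0], "yaw": 0, "hand": -1}]}}

```text
time_s: 7.6
tcp_pos: [0.5292, 0.3302, 0.1958]
tool_rot: [0.0, 0.0, 1.0, 0.0]
ft_force: [-0.6, -0.3, -0.5]
width: 0.204
gripper_force: 20.0
```

{"op": "jog_arm", "data": {"targets": [{"delta_pos": [0, 0, 0.001], "yaw": 0, "hand": -1}, {"delta_pos": [0, 0, 0.001], "yaw": 0, "hand": -1}, {"delta_pos": [0, 0, 0.001], "yaw": 0, "hand": -1}, {"delta_pos": [0, 0, 0], "yaw": 0, "hand": -1}]}}

```text
time_s: 8.0
tcp_pos: [0.5289, 0.33, 0.1925]
tool_rot: [-0.0, 0.0, 1.0, -0.0]
ft_force: [0.4, -0.6, 0.0]
width: 0.2
gripper_force: 20.0
```

{"op": "jog_arm", "data": {"targets": [{"delta_pos": [0, 0, 0.001], "yaw": 0, "hand": -1}, {"delta_pos": [0, 0, 0.001], "yaw": 0, "hand": -1}, {"delta_pos": [0, 0, 0.001], "yaw": 0, "hand": -1}, {"delta_pos": [0, 0, 0.001], "yaw": 0, "hand": -1}, {"delta_pos": [0, 0, 0], "yaw": 0, "hand": -1}]}}

```text
time_s: 8.5
tcp_pos: [0.529, 0.33, 0.1885]
tool_rot: [-0.0, 0.0, 1.0, -0.0]
ft_force: [-0.3, -0.8, 0.1]
width: 0.199
gripper_force: 20.0
```

{"op": "jog_arm", "data": {"targets": [{"delta_pos": [0, 0, 0.001], "yaw": 0, "hand": -1}, {"delta_pos": [0, 0, 0], "yaw": 0, "hand": -1}, {"delta_pos": [0, 0, 0], "yaw": 0, "hand": -1}]}}

```text
time_s: 8.8
tcp_pos: [0.5292, 0.3302, 0.1879]
tool_rot: [0.0, 0.0, 1.0, 0.0]
ft_force: [0.3, 0.3, 1.9]
width: 0.203
gripper_force: 20.0
```

{"op": "jog_arm", "data": {"targets": [{"delta_pos": [0, 0, 0.001], "yaw": 0, "hand": -1}, {"delta_pos": [0, 0, 0], "yaw": 0, "hand": -1}, {"delta_pos": [0, 0, 0], "yaw": 0, "hand": -1}]}}

```text
time_s: 9.1
tcp_pos: [0.5296, 0.3304, 0.1878]
tool_rot: [0.001, 0.0, 1.0, 0.001]
ft_force: [-1.7, -0.8, 7.2]
width: 0.205
gripper_force: 20.0
```

{"op": "jog_arm", "data": {"targets": [{"delta_pos": [0, 0, -0.001], "yaw": 0, "hand": -1}, {"delta_pos": [0, 0, 0], "yaw": 0, "hand": -0.3}, {"delta_pos": [0, 0, 0], "yaw": 0, "hand": -0.2}, {"delta_pos": [0, 0, 0], "yaw": 0, "hand": -0.2}, {"delta_pos": [0, 0, 0], "yaw": 0, "hand": -0.2}, {"delta_pos": [0, 0, 0], "yaw": 0, "hand": -0.2}]}}

```text
time_s: 9.7
tcp_pos: [0.529, 0.3301, 0.1875]
tool_rot: [-0.0, 0.0, 1.0, -0.0]
ft_force: [0.2, 0.1, -0.1]
width: 0.397
gripper_force: 0.0
```

{"op": "jog_arm", "data": {"targets": [{"delta_pos": [0, 0, -0.015], "yaw": 0, "hand": -0.2}, {"delta_pos": [0, 0, -0.03], "yaw": 0, "hand": -0.2}, {"delta_pos": [0, 0, -0.04], "yaw": 0, "hand": -0.2}, {"delta_pos": [-0.01, -0.045, -0.02], "yaw": 0, "hand": -0.2}, {"delta_pos": [-0.01, -0.045, 0], "yaw": 0, "hand": -0.2}, {"delta_pos": [-0.01, -0.045, 0], "yaw": 0, "hand": 0}, {"delta_pos": [-0.01, -0.045, 0], "yaw": 0, "hand": 0.6}, {"delta_pos": [-0.01, -0.045, 0], "yaw": 0, "hand": 0.8}]}}

```text
time_s: 10.5
tcp_pos: [0.5792, 0.1034, 0.2941]
tool_rot: [0.001, 0.0, 1.0, 0.0]
ft_force: [1.0, 0.3, -0.5]
width: 0.632
gripper_force: 0.0
```

```bash
python3 - <<'E'
from h import *
a=cams.capture("side");b=cams.capture("top")
print(r.get_obs()["tcp_pos"],proj("top",[.529,.33,.2]))
m=np.argwhere(cv2.inRange(cv2.cvtColor(b,cv2.COLOR_RGB2HSV),(22,110,90),(32,255,255))[190:245,95:150]);print(m.mean(0)[::-1]+[95,190],len(m))
print([ (n,[round(float(x),1) for x in onz("top",265.6,121.6,.122)]) for n in["tin"]])
cv2.imwrite("pics/s6.png",np.hstack([cv2.resize(a[105:165,170:230],(400,400),interpolation=3),cv2.resize(b[190:250,80:140],(400,400),interpolation=3)])[:,:,::-1])
E
```

```text
[0.58033935 0.09660465 0.29443754] (np.float64(111.73949088578266), np.float64(217.3399831870444))
[112.47727273 217.        ] 44
[('tin', [0.8, -0.0, 0.1])]
```

View pics/s6.png

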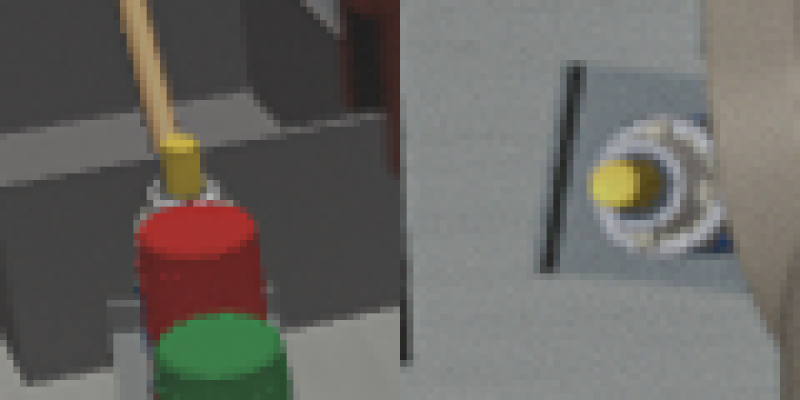

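{"op": "jog_arm", "data": {"targets": [{"delta_pos": [-0.013, -0.044, 0], "yaw": 0, "hand": 0.8}, {"delta_pos": [-0.013, -0.044, 0], "yaw": 0, "hand": 0.8}, {"delta_pos": [-0.013, -0.044, 0], "yaw": 0, "hand": 0.8}, {"delta_pos": [0, -0.044, 0], "yaw": 0, "hand": 0.8}, {"delta_pos": [0, 0, 0.04], "yaw": 0, "hand": 0.8}, {"delta_pos": [0, 0, 0.045], "yaw": 0, "hand": 0.8}, {"delta_pos": [0, 0, 0.045], "yaw": 0, "hand": 0.8}, {"delta_pos": [0, 0, 0], "yaw": 0, "hand": 0.8}]}}

```text
time_s: 11.4
tcp_pos: [0.6141, -0.0695, 0.1578]
tool_rot: [-0.005, -0.0, 1.0, 0.0]
ft_force: [-0.7, 0.7, -0.2]
width: 0.901
gripper_force: 0.0
```

{"op": "jog_arm", "data": {"targets": [{"delta_pos": [0, 0, 0], "yaw": 0, "hand": 0.8}, {"delta_pos": [0, 0, 0], "yaw": 0, "hand": 0.8}]}}

```text
time_s: 11.6
tcp_pos: [0.6198, -0.0708, 0.1656]
tool_rot: [0.002, 0.0, 1.0, -0.0]
ft_force: [-0.2, -0.3, 0.6]
width: 0.9
gripper_force: 0.0
```

```bash
python3 - <<'E'
from h import *
a=cams.capture("side");o=r.get_obs();print(o["tcp_pos"],proj("side",o["tcp_pos"]))
cv2.imwrite("pics/s7.png",cv2.resize(a[190:270,225:325],(700,560),interpolation=3)[:,:,::-1])
print(onz("top",266.9,123.5,.122), proj("side",[.619,-.0795,.053]))
E
```

```text
[ 0.61976222 -0.07085143  0.16566954] (np.float64(270.7981628101083), np.float64(200.48315690782889))
[ 0.77447792 -0.04374768  0.122     ] (np.float64(271.24678812072864), np.float64(239.07278478766358))
```

View pics/s7.png

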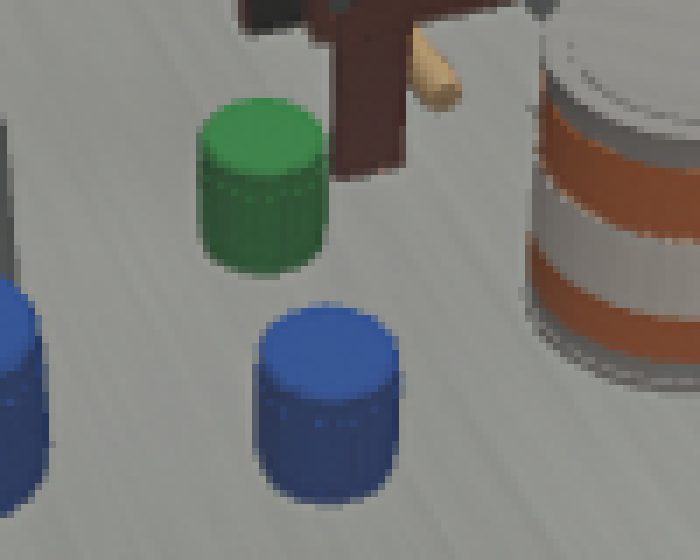

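{"op": "jog_arm", "data": {"targets": [{"delta_pos": [0, -0.0095, 0.03], "yaw": 0, "hand": 0.8}, {"delta_pos": [0, 0, 0.04], "yaw": 0, "hand": 0.8}, {"delta_pos": [0, 0, 0.04], "yaw": 0, "hand": 0.8}, {"delta_pos": [0, 0, 0.025], "yaw": 0, "hand": 0.8}, {"delta_pos": [0, 0, 0.008], "yaw": 0, "hand": 0.8}, {"delta_pos": [0, 0, 0], "yaw": 0, "hand": 0.8}, {"delta_pos": [0, 0, 0], "yaw": 0, "hand": 0.8}], "grip_force": 5}}

```text
time_s: 12.35
tcp_pos: [0.6195, -0.0805, 0.0217]
tool_rot: [0.002, 0.0, 1.0, -0.0]
ft_force: [-0.2, 0.1, -0.5]
width: 0.902
gripper_force: 0.0
```

{"op": "jog_arm", "data": {"targets": [{"delta_pos": [0, 0, 0], "yaw": 0, "hand": 0.4}, {"delta_pos": [0, 0, 0], "yaw": 0, "hand": 0.2}, {"delta_pos": [0, 0, 0], "yaw": 0, "hand": 0.1}, {"delta_pos": [0, 0, 0], "yaw": 0, "hand": 0}, {"delta_pos": [0, 0, 0], "yaw": 0, "hand": -0.2}, {"delta_pos": [0, 0, 0], "yaw": 0, "hand": -0.2}, {"delta_pos": [0, 0, 0], "yaw": 0, "hand": -0.2}], "grip_force": 5}}

```text
time_s: 13.05
tcp_pos: [0.6181, -0.0802, 0.0201]
tool_rot: [0.0, 0.0, 1.0, 0.0]
ft_force: [-1.7, 0.9, 6.2]
width: 0.597
gripper_force: 5.0
```

{"op": "jog_arm", "data": {"targets": [{"delta_pos": [0, 0, 0], "yaw": 0, "hand": -0.3}, {"delta_pos": [0, 0, 0], "yaw": 0, "hand": -0.4}, {"delta_pos": [0, 0, 0], "yaw": 0, "hand": -0.4}], "grip_force": 45}}

```text
time_s: 13.35
tcp_pos: [0.6181, -0.0803, 0.0201]
tool_rot: [0.0, 0.0, 1.0, 0.0]
ft_force: [-0.8, -0.4, 6.4]
width: 0.589
gripper_force: 45.0
```

{"op": "jog_arm", "data": {"targets": [{"delta_pos": [0, 0, -0.02], "yaw": 0, "hand": -0.4}, {"delta_pos": [0, 0, -0.04], "yaw": 0, "hand": -0.4}, {"delta_pos": [0, 0, -0.045], "yaw": 0, "hand": -0.4}, {"delta_pos": [0, 0, -0.045], "yaw": 0, "hand": -0.4}, {"delta_pos": [0, 0, -0.045], "yaw": 0, "hand": -0.4}, {"delta_pos": [0.01, 0.01, -0.045], "yaw": 0, "hand": -0.4}, {"delta_pos": [0.01, 0.03, -0.03], "yaw": 0, "hand": -0.4}, {"delta_pos": [0.01, 0.044, 0], "yaw": 0, "hand": -0.4}]}}

```text
time_s: 14.15
tcp_pos: [0.5898, 0.0013, 0.2945]
tool_rot: [0.004, 0.003, 1.0, 0.0]
ft_force: [0.7, 0.1, -0.5]
width: 0.59
gripper_force: 45.0
```

{"op": "jog_arm", "data": {"targets": [{"delta_pos": [0.01, 0.044, 0], "yaw": 0, "hand": -0.4}, {"delta_pos": [0.01, 0.044, 0], "yaw": 0, "hand": -0.4}, {"delta_pos": [0.01, 0.044, 0], "yaw": 0, "hand": -0.4}, {"delta_pos": [0.01, 0.044, 0], "yaw": 0, "hand": -0.4}, {"delta_pos": [0.01, 0.044, 0], "yaw": 0, "hand": -0.4}, {"delta_pos": [0.009, 0.044, 0], "yaw": 0, "hand": -0.4}, {"delta_pos": [0, 0.04, 0], "yaw": 0, "hand": -0.4}, {"delta_pos": [0, 0.02, 0], "yaw": 0, "hand": -0.4}]}}

```text
time_s: 14.95
tcp_pos: [0.5273, 0.3321, 0.2889]
tool_rot: [-0.001, -0.002, 1.0, 0.0]
ft_force: [-0.1, 0.1, -0.2]
width: 0.592
gripper_force: 45.0
```

{"op": "jog_arm", "data": {"targets": [{"delta_pos": [0, 0, 0], "yaw": 0, "hand": -0.4}, {"delta_pos": [0, 0, 0], "yaw": 0, "hand": -0.4}, {"delta_pos": [0, 0, 0], "yaw": 0, "hand": -0.4}]}}

```text
time_s: 15.25
tcp_pos: [0.5299, 0.3251, 0.2896]
tool_rot: [0.0, 0.002, 1.0, -0.001]
ft_force: [0.3, -0.1, 0.3]
width: 0.591
gripper_force: 45.0
```

{"op": "jog_arm", "data": {"targets": [{"delta_pos": [0.001, 0.005, 0], "yaw": 0, "hand": -0.4}, {"delta_pos": [0, 0, 0.03], "yaw": 0, "hand": -0.4}, {"delta_pos": [0, 0, 0.02], "yaw": 0, "hand": -0.4}, {"delta_pos": [0, 0, 0.01], "yaw": 0, "hand": -0.4}, {"delta_pos": [0, 0, 0], "yaw": 0, "hand": -0.4}, {"delta_pos": [0, 0, 0], "yaw": 0, "hand": -0.4}, {"delta_pos": [0, 0, 0], "yaw": 0, "hand": -0.4}]}}

```text
time_s: 15.95
tcp_pos: [0.5287, 0.333, 0.2309]
tool_rot: [0.001, 0.0, 1.0, 0.001]
ft_force: [-1.0, -0.2, 0.1]
width: 0.591
gripper_force: 45.0
```

```bash
python3 - <<'E'
from h import *
a=cams.capture("side");b=cams.capture("top");o=r.get_obs();p=np.array(o["tcp_pos"]);print(p,o["ft_force"])
print("rim",proj("side",p-[0,0,.0201]),"top",proj("side",p+[0,0,.033]),"captop in top view",proj("top",p+[0,0,.033]))
cv2.imwrite("pics/s8.png",np.hstack([cv2.resize(a[90:150,170:230],(400,400),interpolation=3),cv2.resize(b[190:250,80:140],(400,400),interpolation=3)])[:,:,::-1])
E
```

```text
[0.52855753 0.33302275 0.23067158] [ 0.27971942  0.92633842 -0.12282204]
rim (np.float64(196.17706636858028), np.float64(122.67776844971293)) top (np.float64(194.2408467944512), np.float64(106.05507192670579)) captop in top view (np.float64(99.34817799177839), np.float64(217.5363844960251))
```

View pics/s8.png

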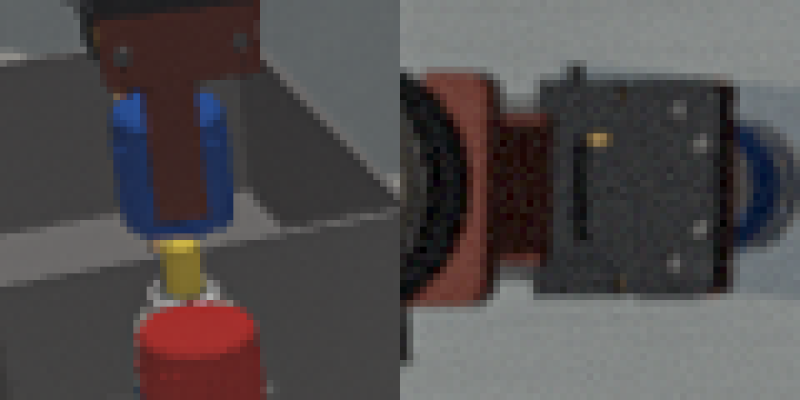

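{"op": "jog_arm", "data": {"targets": [{"delta_pos": [0, -0.0025, 0], "yaw": 0, "hand": -0.4}, {"delta_pos": [0, 0, 0], "yaw": 0, "hand": -0.4}, {"delta_pos": [0, 0, 0], "yaw": 0, "hand": -0.4}, {"delta_pos": [0, 0, 0], "yaw": 0, "hand": -0.4}]}}

```text
time_s: 16.45
tcp_pos: [0.528, 0.3303, 0.2296]
tool_rot: [0.0, 0.0, 1.0, 0.0]
ft_force: [0.3, -0.5, 0.1]
width: 0.59
gripper_force: 45.0
```

```bash
python3 - <<'E'
from h import *
p=np.array(r.get_obs()["tcp_pos"]);print(p)
ims=[cams.capture("side").astype(float) for _ in range(6)];a=np.mean(ims,0)
def edges(s):  # subpixel half-max crossings
    b=np.median(np.r_[s[:4],s[-4:]]);s=s-b;h=s.max()*.5
    i=np.argmax(s>h);j=len(s)-1-np.argmax(s[::-1]>h)
    return i-(s[i]-h)/(s[i]-s[i-1]), j+(s[j]-h)/(s[j]-s[j+1])
def fit(rows,sig,lo,hi):
    out=[]
    for v in rows:
        e=edges(sig[v,lo:hi]);out.append((v,lo+e[0],lo+e[1]))
    return np.array(out)
blue=a[:,:,2]-a[:,:,0];yel=(a[:,:,0]+a[:,:,1])/2-a[:,:,2]
C=fit(range(110,122),blue,178,212);N=fit(range(127,134),yel,186,206)
for nm,D,X in(("cap",C,p),("noz",N,np.array([.529,.3302,.2]))):
    # predicted axis column at same rows
    z=np.linspace(.15,.3,200);uv=np.array([proj("side",[X[0],X[1],q]) for q in z])
    pr=np.interp(D[:,0],uv[::-1,1],uv[::-1,0])
    print(nm,np.c_[D,D[:,1:].mean(1)-pr].round(2).tolist())
E
```

```text
[0.52799077 0.33031336 0.22963516]
cap [[110.0, 186.87, 203.35, 0.46], [111.0, 186.31, 203.7, 0.24], [112.0, 186.46, 203.68, 0.19], [113.0, 186.46, 204.08, 0.27], [114.0, 186.54, 204.09, 0.2], [115.0, 186.7, 204.11, 0.17], [116.0, 186.77, 204.2, 0.14], [117.0, 186.93, 204.41, 0.21], [118.0, 186.99, 204.45, 0.14], [119.0, 187.26, 204.49, 0.17], [120.0, 187.38, 204.44, 0.1], [121.0, 187.62, 204.43, 0.09]]
noz [[127.0, 193.47, 199.24, -0.61], [128.0, 193.95, 199.57, -0.32], [129.0, 193.96, 199.57, -0.43], [130.0, 194.29, 199.59, -0.37], [131.0, 194.34, 199.73, -0.39], [132.0, 194.53, 200.02, -0.27], [133.0, 194.56, 199.66, -0.55]]
```

{"op": "jog_arm", "data": {"targets": [{"delta_pos": [0.0007, 0, 0.015], "yaw": 0, "hand": -0.4}, {"delta_pos": [0, 0, 0.015], "yaw": 0, "hand": -0.4}, {"delta_pos": [0, 0, 0.006], "yaw": 0, "hand": -0.4}, {"delta_pos": [0, 0, 0], "yaw": 0, "hand": -0.4}, {"delta_pos": [0, 0, 0], "yaw": 0, "hand": -0.4}, {"delta_pos": [0, 0, 0], "yaw": 0, "hand": -0.4}], "grip_force": 60}}

```text
time_s: 17.35
tcp_pos: [0.5277, 0.3304, 0.194]
tool_rot: [0.0, 0.0, 1.0, 0.0]
ft_force: [-0.7, 0.4, -0.4]
width: 0.583
gripper_force: 60.0
```

{"op": "jog_arm", "data": {"targets": [{"delta_pos": [0, 0, 0.002], "yaw": 0, "hand": -0.4}, {"delta_pos": [0, 0, 0.002], "yaw": 0, "hand": -0.4}, {"delta_pos": [0, 0, 0.002], "yaw": 0, "hand": -0.4}, {"delta_pos": [0, 0, 0], "yaw": 0, "hand": -0.4}, {"delta_pos": [0, 0, 0], "yaw": 0, "hand": -0.4}]}}

```text
time_s: 17.85
tcp_pos: [0.5273, 0.3303, 0.1875]
tool_rot: [-0.0, 0.0, 1.0, -0.0]
ft_force: [-0.6, -0.6, -0.1]
width: 0.584
gripper_force: 60.0
```

{"op": "jog_arm", "data": {"targets": [{"delta_pos": [0, 0, 0.0015], "yaw": 0, "hand": -0.4}, {"delta_pos": [0, 0, 0.0015], "yaw": 0, "hand": -0.4}, {"delta_pos": [0, 0, 0.0015], "yaw": 0, "hand": -0.4}, {"delta_pos": [0, 0, 0], "yaw": 0, "hand": -0.4}]}}

```text
time_s: 18.25
tcp_pos: [0.5271, 0.3302, 0.1829]
tool_rot: [-0.0, 0.0, 1.0, -0.0]
ft_force: [-0.3, 0.0, 0.5]
width: 0.587
gripper_force: 60.0
```

{"op": "jog_arm", "data": {"targets": [{"delta_pos": [0, 0, 0.0015], "yaw": 0, "hand": -0.4}, {"delta_pos": [0, 0, 0.0015], "yaw": 0, "hand": -0.4}, {"delta_pos": [0, 0, 0], "yaw": 0, "hand": -0.4}]}}

```text
time_s: 18.55
tcp_pos: [0.5279, 0.3307, 0.1811]
tool_rot: [0.001, 0.0, 1.0, 0.001]
ft_force: [-2.4, -0.4, 6.3]
width: 0.584
gripper_force: 60.0
```

{"op": "jog_arm", "data": {"targets": [{"delta_pos": [0, 0, 0.001], "yaw": 0, "hand": -0.4}, {"delta_pos": [0, 0, 0.001], "yaw": 0, "hand": -0.4}, {"delta_pos": [0, 0, 0], "yaw": 0, "hand": -0.4}]}}

```text
time_s: 18.85
tcp_pos: [0.5284, 0.3309, 0.18]
tool_rot: [0.001, 0.0, 1.0, 0.001]
ft_force: [-1.9, -1.1, 10.3]
width: 0.583
gripper_force: 60.0
```

{"op": "jog_arm", "data": {"targets": [{"delta_pos": [0, 0, 0.001], "yaw": 0, "hand": -0.4}, {"delta_pos": [0, 0, 0.001], "yaw": 0, "hand": -0.4}, {"delta_pos": [0, 0, 0], "yaw": 0, "hand": -0.4}]}}

```text
time_s: 19.15
tcp_pos: [0.527, 0.33, 0.1757]
tool_rot: [-0.0, 0.0, 1.0, -0.0]
ft_force: [-0.4, -0.9, 0.6]
width: 0.589
gripper_force: 60.0
```

{"op": "jog_arm", "data": {"targets": [{"delta_pos": [0, 0, 0.001], "yaw": 0, "hand": -0.4}, {"delta_pos": [0, 0, 0.001], "yaw": 0, "hand": -0.4}, {"delta_pos": [0, 0, 0.001], "yaw": 0, "hand": -0.4}, {"delta_pos": [0, 0, 0], "yaw": 0, "hand": -0.4}]}}

```text
time_s: 19.55
tcp_pos: [0.5278, 0.3301, 0.1743]
tool_rot: [0.0, 0.0, 1.0, 0.0]
ft_force: [-2.7, -2.8, 10.0]
width: 0.586
gripper_force: 60.0
```

{"op": "jog_arm", "data": {"targets": [{"delta_pos": [0, 0, 0.0005], "yaw": 0, "hand": -0.4}, {"delta_pos": [0, 0, 0], "yaw": 0, "hand": -0.4}, {"delta_pos": [0, 0, 0], "yaw": 0, "hand": -0.4}, {"delta_pos": [0, 0, 0], "yaw": 0, "hand": -0.4}, {"delta_pos": [0, 0, 0], "yaw": 0, "hand": -0.4}, {"delta_pos": [0, 0, 0], "yaw": 0, "hand": -0.4}]}}

```text
time_s: 20.15
tcp_pos: [0.528, 0.3301, 0.1743]
tool_rot: [0.001, 0.0, 1.0, 0.0]
ft_force: [-2.8, -3.3, 11.9]
width: 0.588
gripper_force: 60.0
```

```bash
python3 - <<'E'
from h import *
cams.capture("side");o=r.get_obs();print(o["tcp_pos"],o["ft_force"],o["gripper_force"])
print(r.close_job())
E
```

```text
[0.52797818 0.33013122 0.17430629] [-3.6480065  -1.78501373 12.76504376] 60.00684920232743
the job is handed in; nothing more can be done
None
```

The job is handed in at about 20 s: the yellow nozzle is on the stem, the blue cap clicked at about 10 N, and the gripper still holds it down with about 12 N; the verdict was not shown.

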